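# Leave the washed contact grill standing half open to dry

### The arm

A 7-joint arm with a two-finger parallel gripper is mounted at the origin on a cart in front of the work surface, level with it; the furniture and walls round the work are solid. World frame = base frame: x ahead of the robot, y to its left, z up, the work surface at z = 0. Lengths are in m, angles in rad, forces in N, time in s.
With the tool pointing down it reaches from about 0.4 to 0.85 m from the base axis. Payload 10.4 kg.
Tool frame: the origin (TCP) lies at the very end of the fingers, on their centre line; the grasp point (between the pads) lies 19 mm behind it; z points along the fingers, y is the line along which they close (so a half turn about z gives the same grasp; the last joint's range is limited). The gripper opens to 85 mm and grips with 20 to 120 N. Pads are 22 mm wide; open, the fingers measure 114 mm over their backs; the gripper's body (76 mm by 85 mm) begins 54 mm behind the grasp point. The pads swing forward as they close: fully open they stand 13 mm farther back than shut.
Start: joints at [1.261, 0.332, -0.065, 1.46, 0.022, 1.35, -0.088], TCP at [0.177, -0.599, 0.231] pointing down, gripper open.
Joint ranges: [-2.6, 2.6], [-0.5, 2.12], [-1.47, 1.34], [0.16, 2.42], [-1.27, 4.41], [0.06, 2.06], [-2.6, 2.6]. Speed limits (rad/s): [2.22, 2.22, 2.79, 2.79, 3.14, 3.14, 3.14].

### API

Orientations are given as a unit quaternion [x, y, z, w].
In Python, from rig import bot, camera, close_job, models gives the robot as it stands.
- The arm moves only by the tool send_rows, never from a script. Its argument "commands" is a list of rows, each a list of 4 numbers: the shift along the tool's x, y, z in cm, then the turn about the tool's z in degrees. In form: [[x, y, z, yaw], ...]. A call has 1 to 8 rows; each row shifts and turns the commanded pose from where the row before left it, along the tool's axes as they then stand; what a row does not reach is not made up. A row lasts 1/12 s, in which the tool goes at most 41.7 mm and 7.16 degrees, less where a joint would pass 70% of its speed; a pose out of reach is approached as far as the arm can. A call is refused whole if a number of a shift passes 4.17 or a number of a turn 7.16, either way. A call with a gripper value outside its range is refused whole. "jaw" is the opening, from -1 (shut) to 1 (fully open), set as the call begins (left out, the last holds). The fingers move at their own pace and stop on an object; "grip_force" is the grip in N (left out, the last holds). Time passes only in rows, so rows that do not move let the fingers close. It gives the time, the measured TCP pose, the force, the opening and the grip force at its end, in the units of the state.
- bot.state(): the state, without advancing time (a new reading comes with each control period).
- camera(name): name is "scene" or "top" or "wrist"; returns a dict with "pixels" (400x640x3 uint8, red, green, blue), "range_z" (400x640 float32, m along the optical axis (not along the pixel's ray), 0 where there is no reading), "intrinsics" (3x3 intrinsics, pixels), "R" (3x3) and "t" (3): a world point X has camera coordinates R X + t. Camera axes: x right, y down, z forward; pixel columns grow to the right and rows downward; lengths in m; the calibration is good to about 2 mm. The wrist camera is an equidistant fisheye: a pixel r from the principal point sees the ray r / f radians off the axis. A picture is of the moment at which its call begins.
- close_job(): hands the job in; it is judged then, once.
Trained networks look in the newest picture that a camera, given by its name, has taken for a name from the list of things; names that differ only in an ending like _2 or _b are one class to them, and where a whole thing is asked for, a point or a joint stands for the part that bears it (a point fixed in the world has none). Each returns a list of dicts, best first, with "conf" (0 to 1); they miss things now and then, are a little off and sometimes report something else, mostly with a low value. They report only what shows in the picture. A call takes as long as a camera call.
- models.regions_of(label, camera): "region" (400x640 bool, what is visible of it) and "point" ([row, column] as shares, 0 to 1, of the picture: columns of its width, rows of its height, amid what is visible of it).
- models.mark_of(label, camera): "point" ([row, column] as shares, 0 to 1, of the picture: columns of its width, rows of its height: a listed point, or the origin of a listed thing).
The state is a dict: "t": time; "joints": joint angles; "joint_vel": joint speeds; "joint_efforts": joint torques, N m; "tool_pos": TCP position; "tcp_rot": TCP orientation; "wrist_force": force on the tool from outside, world axes, zero at the start; "torque": the same for the moment, N m; "grip_width": opening from 0.0 (shut) to 1.0 (fully open); "finger_force": force on a finger pad.
Only numpy, scipy, OpenCV 4.12 (cv2) and the standard library are available. Lean on these libraries where they do the work, as an engineer would, in place of code of your own. Each camera call takes 0.05 s, during which the arm holds its last target. There are 200 camera calls.

### The job

The contact grill has just been washed and has to air: press down the catch on its left-hand side to free the lid, then raise the lid by its bar handle and leave it standing by itself half open, 45 degrees up from shut, to within 5 degrees, so that both plates dry and the drips run to the back. The hinge is stiff and springy, so see where the lid settles once you have let go and set it again if need be; leave everything that stands around the grill where it is.

Things in the scene. Friction and masses are not known exactly. Their poses are not given: they have to be found in the camera images.
- grill: Contact grill (two-plate sandwich grill), black housing 180 mm deep (x) by 200 mm wide (y), 97 mm high when shut, steel top and steel side catch. It does not slide. Origin under the centre of its base; x points to its back (the hinge side), y to its left, z up; the handle is at its front (-x).
- grill_lid: The lid, 164 x 196 x 36 mm. Origin on the hinge axis, 88 mm behind the grill's origin, 75 mm above the worktop. Shut, its axes are the grill's; it opens by turning about +y: its z axis's angle from vertical is the opening angle (0 shut, at most 1.75 rad). Friction hinge (8 to 11 N at the bar to raise) with sprung arms: the lid stays up but springs back several degrees when let go.
- lid_bar (a point): Middle of the lid's handle: a round black bar, 18 mm in diameter, along the lid's y, 104 mm clear between its end arms, 228 mm in front of the hinge axis (75 mm above the worktop when shut), with 41 mm clear between bar and lid front. Axes as the lid's.
- catch_tab (a point): Place to press on the catch's black tab: on its upper face, 9 mm from its outer end, 51 mm above the worktop when shut. The tab is 28 mm wide (along the grill's x), sticks out 42 mm to the left of the steel catch plate on the grill's left-hand (+y) side, 45 mm in front of the grill's centre.
- grill_catch (a joint): Rocker catch that hooks over a lug on the lid: 0 hooked, 0.45 rad fully open (tab pressed down some 25 mm). It stays where it is left; beyond 0.25 rad the lid is free. Takes about 4 N at the tab.
- spice_jar: Bystander: spice jar with green lid, 46 mm across, 106 mm high, to the right of the grill. Origin under its centre, z up.
- glass: Bystander: plain tumbler, 75 mm across, 100 mm high, behind the catch on the grill's left. Origin under its centre, z up.
- mug: Bystander: white mug, 88 mm across, 95 mm high. Origin under its middle, z up.
- tin: Bystander: low oblong food tin with a blue lid, 63 x 105 x 26 mm, to the front right of the grill. Origin under its centre, z up.
- pepper_mill: Bystander: wooden pepper mill, 58 mm across, 170 mm high. Origin under its centre, z up.

How it is judged:
On the way:
1. the catch is pressed open while the lid is still down (value of joint grill_catch above 0.25 rad and angle between grill_lid's own z axis and vertical below 0.15 rad), for 0.1 s.
At the end, for the whole second after the job is handed in: The lid stands still by itself at 45 degrees from shut, give or take 5 degrees (0.698 to 0.873 rad), slower than 0.05 rad/s (angle between grill_lid's own z axis and vertical between 0.698 and 0.873 rad and angular speed of grill_lid below 0.05 rad/s); the robot touches nothing.
It fails at once if a jar, glass, mug, tin or mill standing around is moved by more than 30 mm or tipped by more than 0.4 rad (distance of any of spice_jar, glass, mug, tin, pepper_mill from where it was at the start of the episode above 0.03 m or angle between any of spice_jar, glass, mug, tin, pepper_mill's own z axis and vertical above 0.4 rad).
It also fails if it takes over 61 s, if anything falls off the work surface, if the arm or the gripper's body presses on something with over 40 N, if the wrist force passes 120 N, or if a joint passes its speed limit or range.

## Working session

There is one attempt and no reset: what is moved stays moved. The work goes in short steps, Python scripts to look and compute and a tool call to move; the robot and the scene stay as the last step left them, time stands still between calls to the robot, and variables do not carry over. Pictures are saved under pics/ and viewed, at most 10 in all, crops included, and the job is handed in when it is done.

Besides the shell and the picture viewer there is one more tool, called after "Request:" by a JSON object that holds its "fn" and its "kwargs". send_rows: Moves the arm, as the interface text tells. Its arguments: {"type":"object","properties":{"commands":{"type":"array","items":{"type":"array","items":{"type":"number"}}},"jaw":{"type":"number"},"grip_force":{"type":"number"}},"required":["commands"]}

```bash
mkdir -p pics
cat > h.py <<'E'
import numpy as np, cv2
from rig import bot, camera, close_job, models
from scipy.spatial.transform import Rotation as Ro
def pix2w(c,row,col,d=None):
    r,cc=int(round(row)),int(round(col))
    if d is None:
        p=c["range_z"][max(r-2,0):r+3,max(cc-2,0):cc+3]; p=p[p>0]; d=np.median(p)
    K=c["intrinsics"]; v=np.array([(col-K[0,2])/K[0,0]*d,(row-K[1,2])/K[1,1]*d,d])
    return c["R"].T@(v-c["t"])
E
python3 - <<'E'
from h import *
s=bot.state(); print({k:np.round(v,3) for k,v in s.items()})
im=[]
for n in ["scene","top"]:
    c=camera(n); im.append(c["pixels"]); print(n,np.round(-c["R"].T@c["t"],3))
    for l in ["grill","grill_lid","lid_bar","catch_tab","spice_jar","glass","mug","tin","pepper_mill"]:
        for m in models.mark_of(l,n)[:1]:
            p=np.array(m["point"])*[400,640]; print(l,round(m["conf"],2),p.round(),pix2w(c,*p).round(3))
    cv2.imwrite(f"pics/{n}.png",c["pixels"][:,:,::-1])
E
```

```text
{'t': np.float64(0.0), 'joints': array([ 1.261,  0.333, -0.065,  1.461,  0.022,  1.35 , -0.089]), 'joint_vel': array([ 0.001,  0.   , -0.   , -0.002, -0.   ,  0.   , -0.002]), 'joint_efforts': array([-1.0000e-03, -6.2545e+01,  4.9000e-02, -3.9161e+01,  1.6000e-02,
        1.0000e-02, -0.0000e+00]), 'tool_pos': array([ 0.177, -0.599,  0.231]), 'tcp_rot': array([ 0.99 ,  0.143, -0.   , -0.001]), 'wrist_force': array([-0.222, -0.35 ,  0.931]), 'torque': array([-0.017, -0.028,  0.021]), 'finger_force': np.float64(0.0), 'grip_width': np.float64(1.003)}
scene [-0.786  0.858  0.892]
grill 0.82 [221. 266.] [0.457 0.264 0.051]
grill_lid 0.63 [193. 243.] [0.616 0.269 0.08 ]
lid_bar 0.88 [211. 303.] [0.413 0.155 0.075]
catch_tab 0.45 [226. 250.] [0.504 0.299 0.017]
spice_jar 0.57 [201. 299.] [0.503 0.117 0.059]
glass 0.7 [232. 228.] [0.501 0.38  0.024]
mug 0.72 [272. 268.] [0.196 0.391 0.067]
tin 0.65 [197. 335.] [ 0.519 -0.041  0.021]
pepper_mill 0.55 [192. 390.] [ 0.47  -0.256  0.003]
top [0.198 0.06  1.356]
grill 0.55 [190. 277.] [0.528 0.187 0.096]
grill_lid 0.9 [159. 261.] [0.631 0.246 0.076]
lid_bar 0.78 [227. 287.] [0.42  0.148 0.078]
catch_tab 0.59 [221. 234.] [0.433 0.313 0.051]
spice_jar 0.77 [182. 321.] [0.58  0.055 0.038]
glass 0.72 [196. 222.] [0.505 0.354 0.069]
mug 0.88 [269. 221.] [0.282 0.331 0.085]
tin 0.65 [194. 358.] [ 0.55  -0.064  0.022]
```

View pics/scene.png

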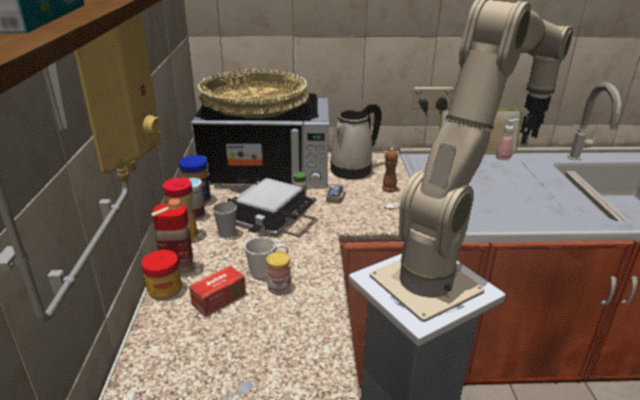

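View pics/top.png

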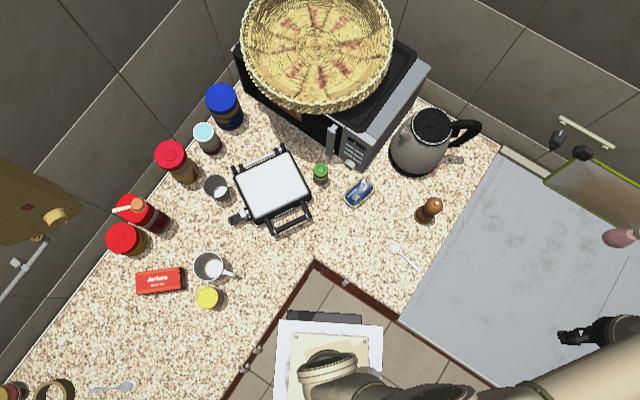

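The pictures show the grill (top view, about col 272, row 185) turned about 25°, with the bar at (290,225), the catch tab at (237,217), the glass at (215,185) and the mug at (210,267). I'll refine the yaw and positions next.

Run:
```python
from h import *
c=camera("top");K=c["intrinsics"]
v,u=np.mgrid[0:400,0:640];d=c["range_z"]
P=np.stack([(u-K[0,2])/K[0,0]*d,(v-K[1,2])/K[1,1]*d,d],-1).reshape(-1,3); W=((P-c["t"])@c["R"]).reshape(400,640,3)
W[d==0]=-9
print("f",K[0,0])
m=(W[...,2]>.088)&(W[...,2]<.105)&(abs(W[...,0]-.55)<.13)&(abs(W[...,1]-.2)<.13)
n,l,st,_=cv2.connectedComponentsWithStats(m.astype(np.uint8)); k=1+st[1:,4].argmax()
p=W[l==k]; print("top plate",len(p),p[:,2].mean().round(4),cv2.minAreaRect((p[:,:2]*1000).astype(np.float32)))
for lab in ["catch_tab","lid_bar","grill_lid"]:
    for r in models.mark_of(lab,"top")[:2]: q=np.array(r["point"])*[400,640]; print(lab,q.round(1),pix2w(c,*q).round(3))
yaw=np.radians(24.9)
# points near tab: grill-local
R=np.array([[np.cos(yaw),np.sin(yaw)],[-np.sin(yaw),np.cos(yaw)]])
L=(W[...,:2]-[.551,.209])@R.T
a=(L[...,1]>.095)&(L[...,1]<.17)&(L[...,0]>-.09)&(L[...,0]<0)&(W[...,2]>.015)
for q,z in zip(L[a],W[...,2][a]): print((q*1000).round(),round(z*1000),end=';')
print()
a=(L[...,0]<-.10)&(L[...,0]>-.18)&(abs(L[...,1])<.03)&(W[...,2]>.06); print("bar",np.percentile(L[a][:,0],[0,10,50,90,100]).round(4),np.percentile(W[...,2][a],[5,50,95]).round(4))
a=(L[...,1]>.1)&(L[...,1]<.25)&(abs(L[...,0]-.02)<.09)&(W[...,2]>.085);print("glass rim",cv2.minEnclosingCircle((W[a][:,:2]*1000).astype(np.float32)),a.sum())
i=cv2.resize(c["pixels"][140:260,180:340],(800,600),interpolation=cv2.INTER_CUBIC);cv2.imwrite("pics/crop.png",i[:,:,::-1])
```

```text
f 431.752224937203
top plate 2922 0.0962 ((546.4461669921875, 205.53701782226562), (160.21905517578125, 191.50613403320312), 29.67652702331543)
catch_tab [219.6 231.6] [0.437 0.322 0.052]
lid_bar [221.8 285.9] [0.437 0.153 0.075]
grill_lid [156.5 258.8] [0.663 0.265 0.002]
[-0. 96.] 78;[-7. 98.] 43;[ -3. 101.] 16;[-11. 100.] 21;[-19.  99.] 22;[-32. 102.] 52;[-32.  99.] 50;[-34.  96.] 53;[-39. 107.] 75;[-41. 104.] 78;[-34. 103.] 49;[-35. 100.] 48;[-35.  98.] 42;[-39. 114.] 74;[-41. 111.] 75;[-41. 108.] 71;[-44. 105.] 79;[-35. 105.] 41;[-34. 102.] 35;[-35.  99.] 32;[-40. 120.] 73;[-41. 118.] 73;[-44. 114.] 79;[-45. 111.] 80;[-42. 110.] 66;[-46. 106.] 75;[-46. 103.] 73;[-45. 101.] 64;[-48.  98.] 69;[-49.  95.] 70;[-45. 118.] 78;[-45. 116.] 75;[-48. 112.] 80;[-47. 110.] 74;[-49. 107.] 75;[-50. 104.] 76;[-49. 102.] 68;[-49.  99.] 63;[-51.  96.] 68;[-40. 124.] 50;[-48. 119.] 76;[-47. 117.] 71;[-50. 114.] 76;[-51. 111.] 75;[-53. 108.] 82;[-53. 105.] 77;[-55. 102.] 77;[-53. 100.] 66;[-54.  97.] 68;[-40. 131.] 49;[-41. 128.] 48;[-42. 125.] 49;[-43. 123.] 49;[-50. 118.] 70;[-53. 114.] 79;[-55.
[... 1988 characters left out ...]
6;[-59. 144.] 51;[-59. 141.] 47;[-60. 139.] 46;[-62. 135.] 50;[-64. 132.] 52;[-64. 130.] 47;[-64. 127.] 45;[-67. 124.] 52;[-72. 107.] 43;[-70. 105.] 33;[-57. 159.] 51;[-58. 156.] 52;[-59. 154.] 50;[-61. 150.] 54;[-61. 148.] 51;[-62. 145.] 52;[-63. 142.] 51;[-64. 139.] 50;[-66. 136.] 54;[-65. 134.] 46;[-68. 131.] 51;[-61. 157.] 53;[-62. 155.] 50;[-63. 152.] 52;[-65. 149.] 54;[-65. 146.] 50;[-67. 143.] 52;[-67. 140.] 49;[-67. 138.] 47;[-63. 159.] 47;[-64. 156.] 46;[-65. 153.] 49;[-67. 150.] 49;[-69. 147.] 54;[-68. 145.] 46;[-68. 156.] 51;[-69. 154.] 50;
bar [-0.1475 -0.1445 -0.1385 -0.1305 -0.1273] [0.0734 0.0805 0.0864]
glass rim ((532.5140380859375, 374.6597900390625), 38.52294158935547) 114
```

View pics/crop.png

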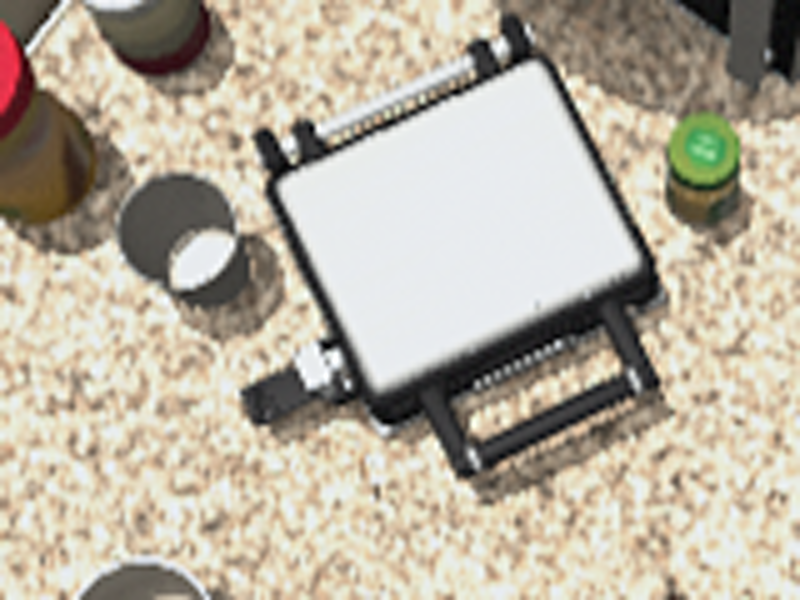

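Request:
{"fn": "send_rows", "kwargs": {"commands": [[4,-0.4,-0.4,-3.9],[4,-0.4,-0.4,-3.9],[4,-0.4,-0.4,-3.9],[4,-0.4,-0.4,-3.9],[4,-0.4,0,-3.9],[4,-0.4,0,-3.9],[4,-0.4,0,-3.9],[4,-0.4,0,-3.9]], "jaw": -1}}

```text
t: 1.87
tool_pos: [0.4359, -0.4123, 0.2473]
tcp_rot: [0.914, 0.405, 0.0, 0.0]
wrist_force: [0.9, -0.9, 0.2]
grip_width: -0.0
finger_force: 0.0
```

Request:
{"fn": "send_rows", "kwargs": {"commands": [[4,-0.4,0,-3.9],[4,-0.4,0,-3.9],[4,-0.4,0,-3.9],[4,-0.4,0,-3.9],[4,-0.4,0,-3.9],[4,-0.4,0,-3.9],[4,-0.4,0,-3.9],[4,-0.4,0,-3.9]]}}

```text
t: 2.53
tool_pos: [0.5591, -0.1194, 0.2474]
tcp_rot: [0.772, 0.636, 0.0, 0.0]
wrist_force: [0.3, 0.4, 0.2]
grip_width: 0.003
finger_force: 0.0
```

```bash
cat >> h.py <<'E'
YAW=np.radians(29.7); GX=np.array([np.cos(YAW),np.sin(YAW),0]); GY=np.array([-GX[1],GX[0],0]); O=np.array([.5534,.2095,0])
def rel(target,grillyaw=True):
    s=bot.state(); M=Ro.from_quat(s["tcp_rot"]).as_matrix()
    ty=np.degrees(np.arctan2(M[1,1],M[0,1])); dy=(np.degrees(YAW)-ty+180)%360-180
    print("t",round(s["t"],2),"pos",s["tool_pos"].round(4),"tilt",M[2].round(3),"F",s["wrist_force"].round(1),"grip",round(float(s["grip_width"]),3))
    print("shift cm tool axes",(M.T@(np.array(target)-s["tool_pos"])*100).round(2),"turn",round(-dy,1))
TAB=O-.045*GX+.155*GY
E
python3 -c "
from h import *
rel(TAB+[0,0,.09])"
```

```text
t 2.53 pos [ 0.5591 -0.1194  0.2474] tilt [-0.     0.001 -1.   ] F [0.3 0.4 0.2] grip 0.003
shift cm tool axes [ 40.99 -20.35  15.73] turn -40.7
```

Request:
{"fn": "send_rows", "kwargs": {"commands": [[4,-0.4,0,-5],[4,-0.4,0,-5],[4,-0.4,0,-5],[4,-0.4,0,-5],[4,-0.4,0,-5],[4,-0.4,0,-5],[4,-0.4,0,-5],[4,-0.4,0,-5]]}}

```text
t: 3.2
tool_pos: [0.4922, 0.1888, 0.2474]
tcp_rot: [0.507, 0.862, 0.0, 0.0]
wrist_force: [1.5, 0.9, 0.5]
grip_width: 0.001
finger_force: 0.0
```

```bash
python3 -c "
from h import *
rel(TAB+[0,0,.09])"
```

```text
t 3.2 pos [0.4922 0.1888 0.2474] tilt [-0.  0. -1.] F [1.5 0.9 0.5] grip 0.001
shift cm tool axes [14.28  1.68 15.74] turn -0.6
```

Request:
{"fn": "send_rows", "kwargs": {"commands": [[3.6,0.4,0,-0.6],[3.6,0.4,0,0],[3.6,0.4,0,0],[3.5,0.5,1,0],[0,0,4,0],[0,0,4,0],[0,0,4,0],[0,0,2,0]]}}

```text
t: 3.87
tool_pos: [0.4361, 0.3186, 0.093]
tcp_rot: [0.504, 0.864, -0.002, -0.001]
wrist_force: [-0.4, -0.7, -0.0]
grip_width: 0.002
finger_force: 0.0
```

Run:
```python
from h import *
rel(TAB+[0,0,.055])
c=camera("top"); i=cv2.resize(c["pixels"][160:260,180:313],(798,600),interpolation=cv2.INTER_CUBIC);cv2.imwrite("pics/tab.png",i[:,:,::-1])
```

```text
t 3.87 pos [0.4361 0.3186 0.093 ] tilt [-0.001 -0.004 -1.   ] F [-0.4 -0.7 -0. ] grip 0.002
shift cm tool axes [0.22 0.3  3.79] turn -0.2
```

View pics/tab.png

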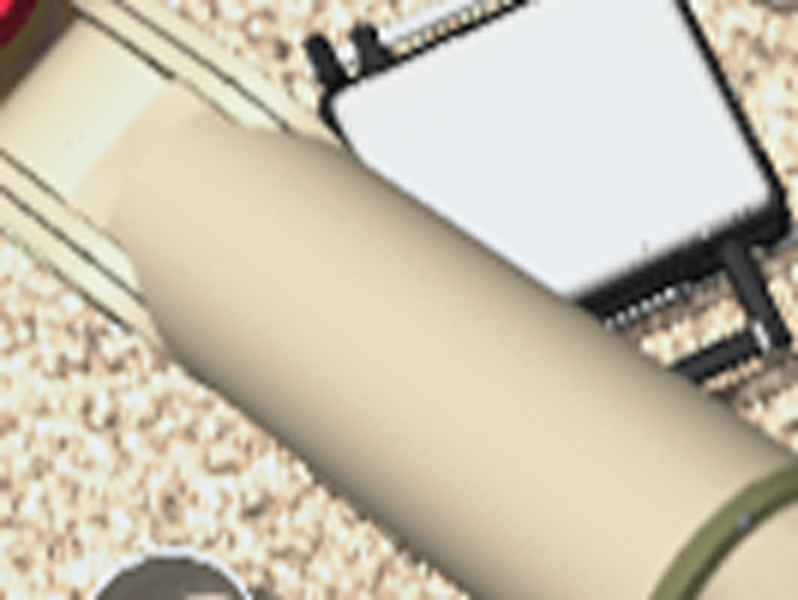

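The arm hides the tab in this view, and the glass stays clear. I'll press slowly and watch the force.

Request:
{"fn": "send_rows", "kwargs": {"commands": [[0,0,1.9,0],[0,0,1.9,0],[0,0,0,0],[0,0,0.5,0],[0,0,0.4,0],[0,0,0.4,0]]}}

```text
t: 4.42
tool_pos: [0.4385, 0.3211, 0.0476]
tcp_rot: [0.504, 0.864, 0.001, 0.0]
wrist_force: [-2.0, 1.5, 5.4]
grip_width: 0.001
finger_force: 2.2
```

Request:
{"fn": "send_rows", "kwargs": {"commands": [[0,0,0.5,0],[0,0,0.5,0],[0,0,0.2,0],[0,0,0,0],[0,0,0,0]]}}

```text
t: 4.83
tool_pos: [0.4379, 0.32, 0.0343]
tcp_rot: [0.504, 0.864, -0.0, 0.0]
wrist_force: [-0.5, 1.4, 1.9]
grip_width: 0.0
finger_force: 1.1
```

Run:
```python
from h import *
rel(TAB+[0,0,.028])
c=camera("wrist");cv2.imwrite("pics/w.png",c["pixels"][:,:,::-1])
```

```text
t 4.83 pos [0.4379 0.32   0.0343] tilt [-0. -0. -1.] F [-0.5  1.4  1.9] grip 0.0
shift cm tool axes [0.18 0.06 0.62] turn -0.3
```

View pics/w.png

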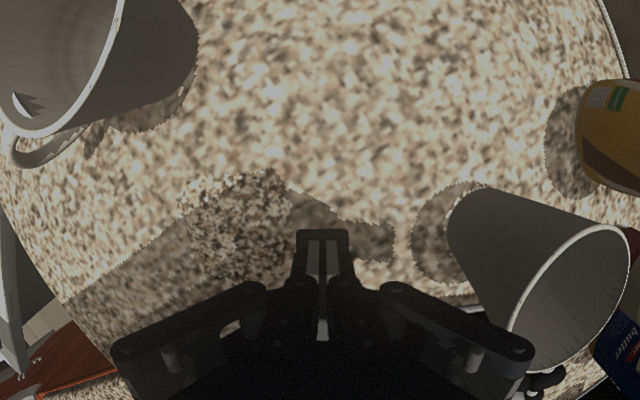

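The wrist view shows the closed fingers on the tab at (322,240), with the glass and mug clear. I'll press about 6 mm more for margin, then back off upwards.

Request:
{"fn": "send_rows", "kwargs": {"commands": [[0,0,0.4,0],[0,0,0.3,0],[0,0,0,0],[0,0,0,0],[0,0,0,0]]}}

```text
t: 5.3
tool_pos: [0.4386, 0.3195, 0.0282]
tcp_rot: [0.505, 0.863, -0.0, 0.001]
wrist_force: [-3.0, -3.2, 18.0]
grip_width: -0.002
finger_force: 7.8
```

Request:
{"fn": "send_rows", "kwargs": {"commands": [[0,0,-3,0],[0,0,-4,0],[0,0,-4,0],[0,0,-4,0],[0,0,0,0]], "jaw": -0.05}}

```text
t: 5.72
tool_pos: [0.4402, 0.3219, 0.1841]
tcp_rot: [0.504, 0.863, 0.004, 0.002]
wrist_force: [1.0, 0.9, 0.8]
grip_width: 0.474
finger_force: 0.0
```

Run:
```python
from h import *
BAR=O-.140*GX
rel(BAR+[0,0,.15])
c=camera("scene")
for n in ["catch_tab","lid_bar"]:
    for r in models.mark_of(n,"scene")[:1]: q=np.array(r["point"])*[400,640]; print(n,q,r["conf"],pix2w(c,*q).round(3))
print(BAR)
```

```text
t 5.72 pos [0.4402 0.3219 0.1841] tilt [-0.001  0.009 -1.   ] F [1.  0.9 0.8] grip 0.474
shift cm tool axes [-15.42  -9.68   3.34] turn -0.3
catch_tab [233.08  252.416] 0.65 [0.449 0.318 0.027]
[0.43179159 0.14013579 0.        ]
```

Request:
{"fn": "send_rows", "kwargs": {"commands": [[-3.4,-2.1,0,-0.3],[-3.4,-2.1,0,0],[-3.4,-2.1,0,0],[-3.4,-2.1,0,0],[-1.8,-1.3,0,0],[0,0,1.5,0],[0,0,1.5,0],[0,0,0,0]]}}

```text
t: 6.53
tool_pos: [0.4275, 0.1364, 0.1436]
tcp_rot: [0.503, 0.864, -0.002, -0.002]
wrist_force: [-0.9, 0.5, -0.3]
grip_width: 0.477
finger_force: 0.0
```

Run:
```python
from h import *
rel(O-.140*GX+[0,0,.056])
c=camera("wrist");cv2.imwrite("pics/w2.png",c["pixels"][:,:,::-1])
```

```text
t 6.53 pos [0.4275 0.1364 0.1436] tilt [ 0.002 -0.006 -1.   ] F [-0.9  0.5 -0.3] grip 0.477
shift cm tool axes [0.1  0.61 8.76] turn -0.1
```

View pics/w2.png

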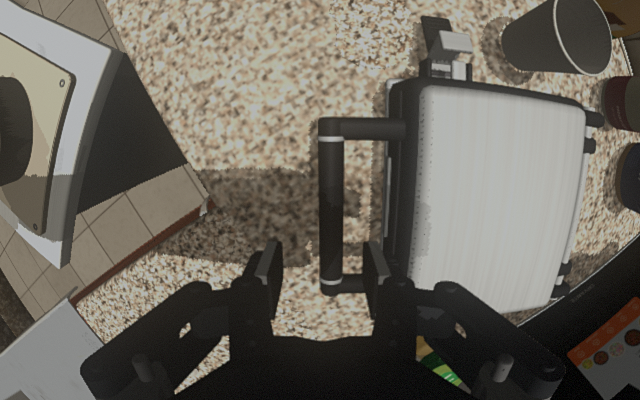

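The bar runs vertically at col 331 between arms at rows 128 and 285, and the fingers straddle it. I'll check the expected bar pixel against the calibration.

Run:
```python
from h import *
c=camera("wrist");K=c["intrinsics"]
def proj(X):
    p=c["R"]@X+c["t"]; th=np.arctan2(np.hypot(p[0],p[1]),p[2]); u=p[:2]/np.hypot(*p[:2])*th
    return (K[0,0]*u[0]+K[0,2]).round(1),(K[1,1]*u[1]+K[1,2]).round(1)
for y in(-.052,0,.052): print(y,proj(O-.14*GX+y*GY+[0,0,.075]))
print(proj(O-.15*GX+[0,0,.075]))
rel(O-.140*GX+[0,0,.056])
```

```text
-0.052 (np.float64(329.4), np.float64(275.6))
0 (np.float64(330.1), np.float64(213.1))
0.052 (np.float64(330.6), np.float64(140.8))
(np.float64(316.2), np.float64(213.0))
t 6.63 pos [0.4288 0.138  0.1462] tilt [ 0.001 -0.003 -1.   ] F [ 0.2 -0.4  1.1] grip 0.474
shift cm tool axes [0.03 0.4  9.02] turn 0.0
```

Request:
{"fn": "send_rows", "kwargs": {"commands": [[0,0.3,2,0],[0,0,2.5,0],[0,0,2.5,0],[0,0,1.5,0],[0,0,0.5,0],[0,0,0,0],[0,0,0,0]]}}

```text
t: 7.22
tool_pos: [0.4327, 0.1402, 0.0581]
tcp_rot: [0.502, 0.865, 0.0, 0.0]
wrist_force: [-0.6, 0.3, -0.1]
grip_width: 0.473
finger_force: 0.0
```

Request:
{"fn": "send_rows", "kwargs": {"commands": [[0,0,0,0],[0,0,0,0],[0,0,0,0],[0,0,0,0],[0,0,0,0],[0,0,0,0]], "jaw": -1, "grip_force": 80}}

```text
t: 7.72
tool_pos: [0.4325, 0.1395, 0.0586]
tcp_rot: [0.502, 0.865, -0.0, 0.001]
wrist_force: [-5.6, -1.9, 12.4]
grip_width: 0.186
finger_force: 77.8
```

Run:
```python
from h import *
rel(O-.140*GX+[0,0,.056]); s=bot.state();print(s["finger_force"])
# arc rows (tool y = grill x; z down) 2.5deg steps
a=np.radians(np.arange(0,57.6,5)); print(np.c_[np.degrees(a)[1:],np.diff(-22.8*np.cos(a)),-np.diff(22.8*np.sin(a))].round(2))
```

```text
t 7.72 pos [0.4325 0.1395 0.0586] tilt [-0.001 -0.    -1.   ] F [-5.6 -1.9 12.4] grip 0.186
shift cm tool axes [ 0.09 -0.03  0.26] turn 0.0
77.82416939735413
[[ 5.    0.09 -1.99]
 [10.    0.26 -1.97]
 [15.    0.43 -1.94]
 [20.    0.6  -1.9 ]
 [25.    0.76 -1.84]
 [30.    0.92 -1.76]
 [35.    1.07 -1.68]
 [40.    1.21 -1.58]
 [45.    1.34 -1.47]
 [50.    1.47 -1.34]
 [55.    1.58 -1.21]]
```

Request:
{"fn": "send_rows", "kwargs": {"commands": [[0,0.05,-1,0],[0,0.05,-1,0],[0,0.13,-1,0],[0,0.13,-1,0],[0,0.2,-1,0],[0,0.2,-1,0],[0,0.3,-1,0],[0,0.3,-0.9,0]]}}

```text
t: 8.38
tool_pos: [0.443, 0.1457, 0.1368]
tcp_rot: [0.502, 0.865, -0.002, -0.001]
wrist_force: [-7.0, -4.3, -8.7]
grip_width: 0.179
finger_force: 78.1
```

Request:
{"fn": "send_rows", "kwargs": {"commands": [[0,0.4,-0.9,0],[0,0.4,-0.9,0],[0,0.45,-0.9,0],[0,0.45,-0.9,0],[0,0.55,-0.9,0],[0,0.55,-0.8,0],[0,0,0,0],[0,0,0,0]]}}

```text
t: 9.05
tool_pos: [0.4645, 0.158, 0.189]
tcp_rot: [0.502, 0.865, -0.005, -0.003]
wrist_force: [-24.6, -13.1, 4.3]
grip_width: 0.177
finger_force: 78.5
```

```bash
cat >> h.py <<'E'
def ang():
    s=bot.state(); p=s["tool_pos"]-(O+.088*GX); print("bar local",round(p@GX,4),p@GY,"z",s["tool_pos"][2].round(4),"deg",np.degrees(np.arctan2(s["tool_pos"][2]-.0586,-(p@GX))).round(1),"F",s["wrist_force"].round(1),s["finger_force"].round(1),s["t"])
E
python3 -c "
from h import *
ang()"
```

```text
Traceback (most recent call last):
  File "h.py", line 18, in ang
    s=bot.state(); p=s["tool_pos"]-(O+.088*GX); print("bar local",round(p@GX,4),p@GY,"z",s["tool_pos"][2].round(4),"deg",np.degrees(np.arctan2(s["tool_pos"][2]-.0586,-(p@GX))).round(1),"F",s["wrist_force"].round(1),s["finger_force"].round(1),s["t"])
                                                                                                                                                                                                                       ^^^^^^^^^^^^^^^^^^^^^^^
AttributeError: 'float' object has no attribute 'round'
```

Request:
{"fn": "send_rows", "kwargs": {"commands": [[0,0.4,-0.8,0],[0,0.6,-0.8,0],[0,0.6,-0.8,0],[0,0.65,-0.7,0],[0,0.7,-0.7,0],[0,0.7,-0.6,0],[0,0,0,0],[0,0,0,0]]}}

```text
t: 9.72
tool_pos: [0.4971, 0.1766, 0.235]
tcp_rot: [0.502, 0.865, -0.004, -0.002]
wrist_force: [-28.9, -15.4, 19.7]
grip_width: 0.178
finger_force: 78.7
```

```bash
sed -i 's/s\["finger_force"\].round(1)/s["finger_force"]/' h.py; python3 -c "
from h import *
ang()"
```

```text
bar local -0.1532 -0.0006328080309565637 z 0.235 deg 49.0 F [-28.9 -15.4  19.7] 78.71773481369019 9.7167
```

Request:
{"fn": "send_rows", "kwargs": {"commands": [[0,-0.3,-0.4,0],[0,0,0,0],[0,0,0,0],[0,0,0,0]]}}

```text
t: 10.05
tool_pos: [0.4982, 0.1775, 0.238]
tcp_rot: [0.502, 0.865, 0.001, 0.001]
wrist_force: [2.3, 1.6, -11.1]
grip_width: 0.173
finger_force: 81.1
```

```bash
python3 -c "
from h import *
ang()"
```

```text
bar local -0.1518 -0.00046473632668838966 z 0.238 deg 49.8 F [  2.3   1.6 -11.1] 81.11880540847778 10.05
```

Radial load is gone, and the lid is at about 50°. Next I release it and lift off to see where it settles.

Request:
{"fn": "send_rows", "kwargs": {"commands": [[0,0,0,0],[0,0,0,0],[0,0,0,0],[0,0,0,0],[0,0,0,0],[0,0,0,0]], "jaw": 0}}

```text
t: 10.55
tool_pos: [0.4979, 0.1772, 0.2378]
tcp_rot: [0.502, 0.865, 0.0, 0.0]
wrist_force: [0.0, 0.7, 0.1]
grip_width: 0.498
finger_force: 0.0
```

Request:
{"fn": "send_rows", "kwargs": {"commands": [[0,0,-2,0],[0,0,-3,0],[0,0,-2,0],[0,0,0,0],[0,0,0,0],[0,0,0,0]]}}

```text
t: 11.05
tool_pos: [0.4975, 0.1768, 0.3067]
tcp_rot: [0.502, 0.865, -0.0, -0.0]
wrist_force: [0.5, -0.3, 0.1]
grip_width: 0.499
finger_force: 0.0
```

```bash
cat > m.py <<'E'
from h import *
ang()
for n in ["scene","top"]:
    c=camera(n);K=c["intrinsics"]
    v,u=np.mgrid[0:400,0:640];d=c["range_z"]
    P=np.stack([(u-K[0,2])/K[0,0]*d,(v-K[1,2])/K[1,1]*d,d],-1).reshape(-1,3); W=((P-c["t"])@c["R"]).reshape(400,640,3)
    for r in models.mark_of("lid_bar",n)[:1]:
        q=np.array(r["point"])*[400,640]; p=pix2w(c,*q)-(O+.088*GX); print(n,"bar",q.round(),r["conf"],"local",round(p@GX,3),round(p@GY,3),"z",p[2].round(3), "deg",np.degrees(np.arctan2(p[2]-.075,-(p@GX))).round(1))
    for r in models.regions_of("grill_lid",n)[:1]:
        m=r["region"]&(d>0); m=cv2.erode(m.astype(np.uint8),np.ones((3,3)))>0
        w=W[m]-(O+.088*GX); lx=w@GX; ly=w@GY; lz=w[:,2]-.075
        k=(lx>-.2)&(lx<.05)&(abs(ly)<.09)&(lz>.0)
        w=np.c_[lx,ly,lz][k]
        # RANSAC plane z=a+bx (through near-flat top)
        best=None;g=np.random.default_rng(0)
        for _ in range(400):
            s=w[g.choice(len(w),3,replace=False)]; nn=np.cross(s[1]-s[0],s[2]-s[0]); L=np.linalg.norm(nn)
            if L<1e-5: continue
            nn/=L; e=abs((w-s[0])@nn)<.004
            if best is None or e.sum()>best.sum(): best=e
        q=w[best]-w[best].mean(0); nn=np.linalg.svd(q,full_matrices=False)[2][2]; nn*=np.sign(nn[2])
        print(n,"plane",len(w),best.sum(),nn.round(3),"deg",np.degrees(np.arctan2(nn[0],nn[2])).round(1),"vert",np.degrees(np.arccos(nn[2])).round(1),"off",(w[best].mean(0)@nn).round(4))
E
python3 m.py
```

```text
bar local -0.1528 -0.0006560212766205028 z 0.3067 deg 58.4 F [ 0.5 -0.3  0.1] 0.0 11.05
scene bar [164. 287.] 0.75 local -0.176 0.015 z 0.223 deg 40.1
scene plane 424 191 [0.472 0.019 0.882] deg 28.1 vert 28.2 off 0.0436
top plane 519 347 [0.617 0.061 0.784] deg 38.2 vert 38.4 off 0.0274
```

```bash
cat > m2.py <<'E'
from h import *
from scipy.optimize import minimize_scalar
def proj(c,X,fish):
    K=c["intrinsics"];p=c["R"]@X+c["t"]; rr=np.hypot(p[0],p[1]); s=np.arctan2(rr,p[2])/rr if fish else 1/p[2]
    return np.array([K[1,1]*p[1]*s+K[1,2],K[0,0]*p[0]*s+K[0,2]])
def bar(th,y=0): return O+.088*GX-.228*np.cos(th)*GX+y*GY+[0,0,.075+.228*np.sin(th)]
from scipy.optimize import minimize
for n in ["wrist","scene","top"]:
    c=camera(n)
    for r in models.mark_of("lid_bar",n)[:1]:
        q=np.array(r["point"])*[400,640]
        o=minimize(lambda x:np.sum((proj(c,bar(x[0],x[1]/10),n=="wrist")-q)**2),[.7,0],method="Nelder-Mead")
        print(n,q.round(1),round(r["conf"],2),"deg",np.degrees(o.x[0]).round(1),"y",round(o.x[1]/10,3),"px err",o.fun**.5)
        for t in(35,40,45): print(t,proj(c,bar(np.radians(t)),n=="wrist").round(1),end=' ')
        print()
    if n=="wrist": cv2.imwrite("pics/w3.png",c["pixels"][:,:,::-1])
E
python3 m2.py
```

```text
wrist [203.9 288.3] 0.9 deg 37.7 y -0.0 px err 0.0058001711190497655
35 [200.8 281.9] 40 [206.6 294.8] 45 [212.7 311.6] 
scene [167.2 288.4] 0.72 deg 37.5 y 0.013 px err 0.0007422840522146261
35 [168.4 292.1] 40 [163.  288.7] 45 [157.9 284.9]
```

View pics/w3.png

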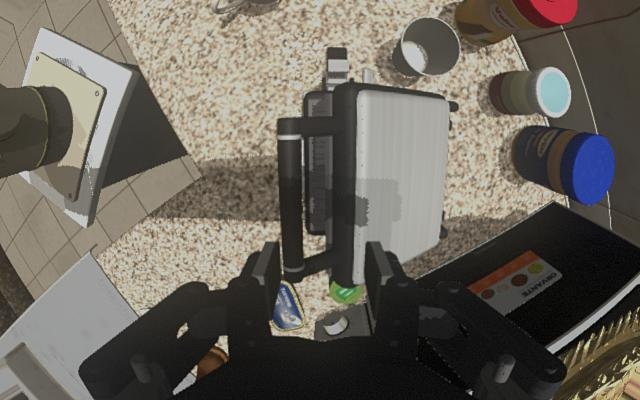

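The bar is at col 290, and all three estimates give about 38°, so it sprang back roughly 12°. I'll regrasp and raise it to about 57.5°.

Request:
{"fn": "send_rows", "kwargs": {"commands": [[0,-1.4,0,0],[0,-1.3,0,0],[0,0,2.5,0],[0,0,2.5,0],[0,0,2.5,0],[0,0,2,0],[0,0,1.2,0],[0,0,0,0]]}}

```text
t: 12.32
tool_pos: [0.473, 0.1631, 0.1982]
tcp_rot: [0.502, 0.865, -0.001, -0.001]
wrist_force: [-0.0, -0.3, -0.6]
grip_width: 0.502
finger_force: 0.0
```

```bash
python3 -c "
from h import *
ang()"
```

```text
bar local -0.1808 -0.0005057535943603694 z 0.1982 deg 37.7 F [-0.  -0.3 -0.6] 0.0 12.3167
```

Request:
{"fn": "send_rows", "kwargs": {"commands": [[0,0,0,0],[0,0,0,0],[0,0,0,0],[0,0,0,0],[0,0,0,0],[0,0,0,0]], "jaw": -1}}

```text
t: 12.82
tool_pos: [0.4745, 0.1638, 0.2009]
tcp_rot: [0.502, 0.865, 0.0, 0.001]
wrist_force: [2.2, 1.4, 0.0]
grip_width: 0.18
finger_force: 78.1
```

Request:
{"fn": "send_rows", "kwargs": {"commands": [[0,0.6,-0.75,0],[0,0.65,-0.75,0],[0,0.65,-0.7,0],[0,0.7,-0.7,0],[0,0.75,-0.65,0],[0,0.75,-0.6,0],[0,0.8,-0.55,0],[0,0.8,-0.55,0]]}}

```text
t: 13.48
tool_pos: [0.5209, 0.1901, 0.2522]
tcp_rot: [0.502, 0.865, -0.004, -0.002]
wrist_force: [-18.1, -9.2, 12.4]
grip_width: 0.18
finger_force: 78.6
```

Request:
{"fn": "send_rows", "kwargs": {"commands": [[0,0,0,0],[0,0,0,0],[0,0,0,0]]}}

```text
t: 13.73
tool_pos: [0.5216, 0.1906, 0.253]
tcp_rot: [0.502, 0.865, -0.003, -0.002]
wrist_force: [-13.7, -6.9, 8.5]
grip_width: 0.181
finger_force: 78.4
```

```bash
python3 -c "
from h import *
ang()"
```

```text
bar local -0.125 -0.0006486044680094485 z 0.253 deg 57.3 F [-13.7  -6.9   8.5] 78.38735818862915 13.7333
```

Request:
{"fn": "send_rows", "kwargs": {"commands": [[0,0,0,0],[0,0,0,0],[0,0,0,0],[0,0,0,0],[0,0,0,0],[0,0,0,0]], "jaw": 0}}

```text
t: 14.23
tool_pos: [0.5233, 0.1915, 0.2527]
tcp_rot: [0.502, 0.865, -0.001, -0.0]
wrist_force: [-4.1, -2.2, -1.8]
grip_width: 0.5
finger_force: 2.5
```

Request:
{"fn": "send_rows", "kwargs": {"commands": [[0,-0.5,-2,0],[0,0,-2.5,0],[0,0,-2.5,0],[0,-2,-1,0],[0,0,0,0],[0,0,0,0]]}}

```text
t: 14.73
tool_pos: [0.5025, 0.1795, 0.3339]
tcp_rot: [0.502, 0.865, 0.001, 0.001]
wrist_force: [0.4, 0.3, -1.0]
grip_width: 0.499
finger_force: 0.0
```

```bash
python3 m2.py; python3 m.py
```

```text
wrist [203.3 312.7] 0.6 deg 47.2 y 0.0 px err 0.004553801942987447
35 [191.9 278.9] 40 [196.6 290.5] 45 [201.6 305.3] 
scene [155.7 280.9] 0.91 deg 48.3 y 0.008 px err 0.002511521722171498
35 [168.4 292.1] 40 [163.  288.7] 45 [157.9 284.9] 
bar local -0.1475 -0.0005420056110428134 z 0.3321 deg 61.7 F [ 0.5  0.6 -0.4] 0.0 15.0333
scene bar [157. 282.] 0.92 local -0.162 0.016 z 0.247 deg 46.7
scene plane 594 264 [0.826 0.002 0.563] deg 55.7 vert 55.7 off -0.0346
top bar [215. 425.] 0.49 local -0.384 -0.379 z 0.074 deg -0.1
top plane 438 258 [0.729 0.047 0.683] deg 46.9 vert 46.9 off 0.0275
```

Request:
{"fn": "send_rows", "kwargs": {"commands": [[0,0,-3,0],[-3,0,-3,0],[-4,0,0,0],[-4,0,0,0],[-4,0,0,0],[-4,0,0,0],[0,0,0,0],[0,0,0,0]]}}

```text
t: 16.0
tool_pos: [0.5967, 0.0121, 0.3912]
tcp_rot: [0.504, 0.864, -0.0, -0.001]
wrist_force: [-1.2, 1.7, 0.8]
grip_width: 0.501
finger_force: 0.0
```

Request:
{"fn": "send_rows", "kwargs": {"commands": [[-4,0,0,0],[-4,0,0,0],[-4,0,0,0],[-4,0,0,0],[-4,0,0,0],[0,0,0,0],[0,0,0,0],[0,0,0,0]]}}

```text
t: 16.67
tool_pos: [0.6952, -0.157, 0.3922]
tcp_rot: [0.501, 0.865, 0.001, -0.0]
wrist_force: [-0.4, 0.3, 0.2]
grip_width: 0.496
finger_force: 0.0
```

```bash
python3 m2.py; python3 m.py
python3 - <<'E'
from h import *
c=camera("top");cv2.imwrite("pics/t2.png",c["pixels"][:,:,::-1])
E
```

```text
scene [155.4 280.1] 0.8 deg 48.8 y 0.01 px err 0.0010297829576187058
35 [168.4 292.1] 40 [163.  288.7] 45 [157.9 284.9] 
top [190.9 272.2] 0.79 deg 46.2 y 0.011 px err 0.0015714522033642494
35 [201.6 281.3] 40 [196.3 279. ] 45 [190.6 276.5] 
bar local -0.1472 -0.38913165158793395 z 0.3931 deg 66.3 F [ 0.5  0.2 -0.5] 0.0 16.9667
scene bar [235. 252.] 0.2 local -0.128 0.154 z 0.024 deg -21.9
scene plane 542 233 [ 0.824 -0.001  0.567] deg 55.4 vert 55.4 off -0.035
top bar [187. 270.] 0.58 local -0.15 0.011 z 0.25 deg 49.5
top plane 2176 1224 [0.729 0.004 0.684] deg 46.8 vert 46.8 off 0.0246
```

View pics/t2.png

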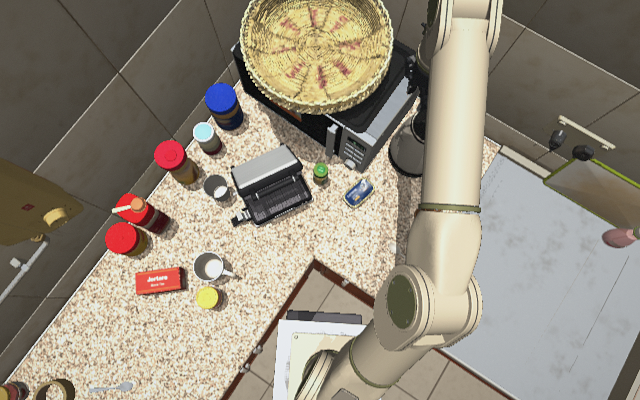

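The lid stands at 46–47° by plane fit and bar mark, unchanged between measurements. The bystanders are where they were. I'll draw the arm in a little, away from the kettle, then hand in.

Request:
{"fn": "send_rows", "kwargs": {"commands": [[0,-4,0,0],[0,-4,0,0],[0,-4,0,0],[0,0,0,0],[0,0,0,0],[0,0,0,0],[0,0,0,0],[0,0,0,0]]}}

```text
t: 17.98
tool_pos: [0.5918, -0.2169, 0.392]
tcp_rot: [0.501, 0.865, 0.0, -0.0]
wrist_force: [-0.1, 0.8, 0.2]
grip_width: 0.5
finger_force: 0.0
```

```bash
python3 m.py | grep "top plane"; python3 -c "
from h import *
print(bot.state()['wrist_force'],close_job())"
```

```text
the job is handed in; nothing more can be done
[0.51375712 0.34215891 0.25849249] None
```

I pressed the catch fully down and left the lid standing by itself at about 46–47° open, steady across two measurements. The bystanders looked unmoved, the arm is clear of everything, and the job is handed in after about 18 s (no verdict came back).

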